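# Open the gum canister

### The job

Unscrew the cap of the canister all the way, keeping hold of it as it comes off the thread so that it never drops, and stand it open side down, flat on the floor of the wooden tote. Leave the canister standing where it is, and do not shove or knock over the jar, the rubbing stone or the bottle.

Things in the scene. Friction and masses are not known exactly. Their poses are not given: they have to be found in the camera images.
- canister: Full 5 litre canister of off-white plastic, about 5 kg, loose on the bench at any yaw: a block 185 mm long (its x) by 140 mm wide (its y), flat shoulder 215 mm up. Origin: centre of its underside, z up. The neck stands on the shoulder at x = -50 mm, y = 0, with a carrying handle along the middle behind it.
- handle_end (a point): Top of the end of the canister's carrying handle that is nearest the cap: 250 mm up, level with the shut cap's top, 53 mm along the canister's +x from the cap's axis. The handle is 26 mm wide and runs 88 mm on from here along +x, 35 mm high above the shoulder. The other sides of the cap are open.
- neck (a point): Centre of the neck's rim, 246 mm above the canister's underside, on the upright axis of neck and shut cap. Thread 52 mm across, right-handed: counter-clockwise from above opens it. The cap rises 12 mm per turn (1 mm of play) and frees after about 1 1/4 turns (7.9 rad), 15 mm up; then it lifts straight off, clear at 30 mm. It turns easily and stays where it is left part-way.
- cap: Round ribbed screw cap of black plastic, loose, about 45 g, 64 mm across its ribs (61 mm body that the fingers meet), 30 mm tall, wall 3 mm, open below. Origin: centre of its lower rim, z up to its flat top. Screwed shut, the origin is 4 mm above the canister's shoulder and its x lies along the canister's x.
- tote: Fixed wooden carrying tote, 300 mm (its x) by 280 mm (its y), yaw within 0.3 rad. Origin: centre of its underside, z up. Floor top 12 mm up; outer walls 12 mm thick, 58 mm high. A handle board 12 mm thick and 154 mm high runs along its x through the middle (y = 0) and parts it into two bays, each 276 mm by 122 mm. It and the canister may swap sides of the bench.
- bay_left (a point): Middle of the floor of the bay on the tote's +y side, 67 mm from the tote's centre; frame as the tote's. One bay has the jar and the other the rubbing stone, each standing in one end of it, at the one end in one bay and at the other in the other. The other half of each bay, centred 65 mm along x from this point, is empty; either will do for the cap.
- bay_right (a point): The same point of the bay on the tote's -y side.
- jar: Open copper-coloured jar, 72 mm across, 95 mm high, 0.25 kg, standing in the tote, 55 to 72 mm along x from the middle of its bay. Origin: centre of its underside, z up.
- rubstone: Grey rubbing stone, 120 mm (its x, along the tote's x) by 55 mm by 42 mm high, 0.55 kg, lying in the tote, 55 to 72 mm along x from the middle of its bay. Origin: centre of its underside, z up.
- bottle: Grey capped squeeze bottle, 70 mm across, 235 mm high, 0.8 kg, standing close beside one long side (+y) of the canister. Origin: centre of its underside, z up.
Mind the look-alikes: they are no part of the job. What is meant by the cap is not turquoise, and is the smaller of those in its own colour.

How it is judged:
By the outcome, as a careful person would: the job done as asked, in the order asked, and still so for the second after the job is handed in, with the robot touching nothing.
It also fails if it takes over 72 s, if anything falls off the work surface, if the arm or the gripper's body presses on something with over 40 N, if the wrist force passes 120 N, or if a joint passes its speed limit or range.

### The arm

A 7-joint arm with a two-finger parallel gripper is mounted at the origin on the work surface. World frame = base frame: x ahead of the robot, y to its left, z up, the work surface at z = 0. Lengths are in m, angles in rad, forces in N, time in s.
With the tool pointing down it reaches from about 0.4 to 0.85 m from the base axis. Payload 10.4 kg.
Tool frame: the origin (TCP) lies between the finger pads; the fingertips stand 14 mm ahead of it and the grasp point (between the pads) lies 5 mm behind it (r.finger_overhang is the z of the fingertips in the tool frame, in m); z points along the fingers, y is the line along which they close (so a half turn about z gives the same grasp; the last joint's range is limited). The gripper opens to 87 mm and grips with 3 to 60 N. Pads are 19 mm wide; open, the fingers measure 117 mm over their backs; the gripper's body (75 mm by 190 mm) begins 51 mm behind the grasp point.
Start: joints at [1.161, 0.332, -0.065, 1.46, 0.022, 1.35, -0.088], TCP at [0.236, -0.579, 0.237] pointing down, gripper open.
Joint ranges: [-2.6, 2.6], [-0.5, 2.12], [-1.47, 1.34], [0.16, 2.42], [-1.27, 4.41], [0.06, 2.06], [-2.6, 2.6]. Speed limits (rad/s): [2.22, 2.22, 2.79, 2.79, 3.14, 3.14, 3.14].

### API

Orientations are given as a unit quaternion [x, y, z, w].
In Python, from bench import r, optics gives the robot as it stands.
- The arm moves only by the shell command python3 -m pendant 'ROWS' [FORCE]. ROWS is JSON, a list of rows, each a list of 7 numbers: the closure, from -1 (fully open) to 1 (shut), then the shift along the tool's x, y, z scaled (see below), then the turn, a rotation vector about the tool's x, y, z scaled (see below). In form: [[grip, x, y, z, rx, ry, rz], ...]. A call has 1 to 8 rows; each row is the pose to reach, as a shift and turn from the pose commanded when the call began, along the tool's axes at that moment; what a row does not reach only later rows make up. The controller multiplies each number of a shift by 0.3 m and each number of a turn by 120 degrees. A row lasts 1/8 s, in which the tool goes at most 62.5 mm and 10.7 degrees, less where a joint would pass 70% of its speed; a pose out of reach is approached as far as the arm can. A call with a number of a shift or a turn outside -1 to 1 is refused whole. A call with a gripper value outside its range is refused whole. The fingers move at their own pace and stop on an object; FORCE is the grip in N (left out, the last holds). Time passes only in rows, so rows that repeat a pose let the fingers close. It gives the time, the measured TCP pose, the force, the opening and the grip force at its end, in the units of the state.
- r.read_state(): the state, without advancing time (a new reading comes with each control period).
- optics.camera(name): name is "scene" or "top"; returns a dict with "pixels" (480x640x3 uint8, red, green, blue), "vfov" (degrees; the focal length in pixels is half the picture's height over the tangent of half this angle, whatever the lens; pixels are square), "cx", "cy" (the principal point, pixels), "D" ([k1, k2, p1, p2, k3] as OpenCV has them; the pictures are not rectified), "rvec" (rotation vector, rad) and "tvec" (3), from world to camera coordinates, as OpenCV has them. Camera axes: x right, y down, z forward; pixel columns grow to the right and rows downward; lengths in m; the calibration is good to about 2 mm. A picture is of the moment at which its call begins. There is no depth.
- r.close_job(): hands the job in; it is judged then, once.
The state is a dict: "time": time; "joint_positions": joint angles; "joint_vel": joint speeds; "joint_torque": joint torques, N m; "ee_pos": TCP position; "eef_rot": TCP orientation; "ft_force": force on the tool from outside, world axes, zero at the start; "torque": the same for the moment, N m; "width": finger opening in m; "grip_force": force on a finger pad.
Only numpy, scipy, OpenCV 4.12 (cv2) and the standard library are available. Lean on these libraries where they do the work, as an engineer would, in place of code of your own. Each camera call takes 0.05 s, during which the arm holds its last target. There are 200 camera calls.

## Working session

There is one attempt and no reset: what is moved stays moved. The work goes in short steps, Python scripts to look and compute and a shell command to move; the robot and the scene stay as the last step left them, time stands still between calls to the robot, and variables do not carry over. Pictures are saved under pics/ and viewed, at most 10 in all, crops included, and the job is handed in when it is done.

```bash
ls; mkdir -p pics
python3 - <<'E'
from bench import r, optics
import cv2
for n in("scene","top"):
    c=optics.camera(n); cv2.imwrite(f"pics/{n}0.png",c["pixels"][:,:,::-1])
    print(n,{k:v for k,v in c.items() if k!="pixels"})
print(r.read_state(), r.finger_overhang)
E
```

```text
pics
scene {'vfov': 48.08371544270474, 'cx': 316.844295635317, 'cy': 236.82057167985465, 'D': array([-0.06673299,  0.        ,  0.        ,  0.        ,  0.        ]), 'rvec': array([ 1.78484416,  1.58965956, -0.75132224]), 'tvec': array([-0.06098948, -0.2299244 ,  1.65292573])}
top {'vfov': 44.650830691144925, 'cx': 324.47534650538853, 'cy': 246.4271009563478, 'D': array([-0.11809147,  0.        ,  0.        ,  0.        ,  0.        ]), 'rvec': array([ 2.15670563, -2.05297698,  0.21168903]), 'tvec': array([-0.0318842 ,  0.58479651,  1.45893803])}
{'time': 0.1, 'joint_positions': array([ 1.16141006,  0.33279729, -0.06468605,  1.46085912,  0.02159039,
        1.34989457, -0.08848591]), 'joint_vel': array([ 0.00011755, -0.00194903, -0.00135158, -0.00243405, -0.00180684,
       -0.00188544, -0.00089274]), 'joint_torque': array([ 1.81724397e-03, -6.24544215e+01,  2.50576698e-02, -3.90717494e+01,
       -6.13631378e-02,  3.66096874e-02,  6.46608032e-05]), 'ee_pos': array([ 0.23562759, -0.57852762,  0.2358397 ]), 'eef_rot': array([ 9.81355830e-01,  1.92198689e-01, -1.47044322e-04, -6.14365595e-04]), 'ft_force': array([-0.28664813, -0.72620522, -0.68726294]), 'torque': array([-0.02347819, -0.00510616, -0.02572621]), 'grip_force': 0.0, 'width': 0.08734698357388762} 0.014
```

View pics/scene0.png

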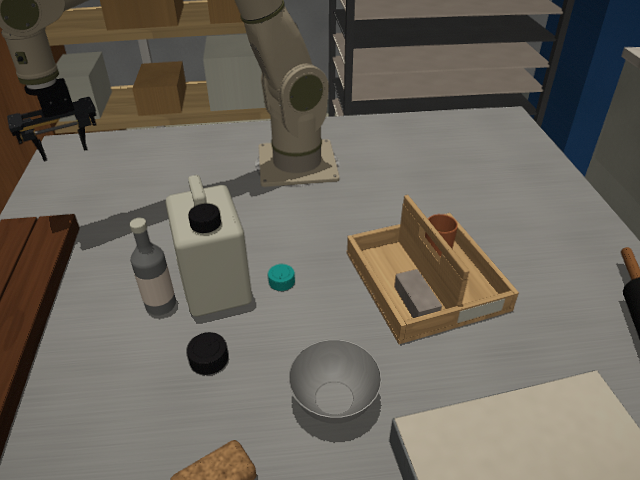

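View pics/top0.png

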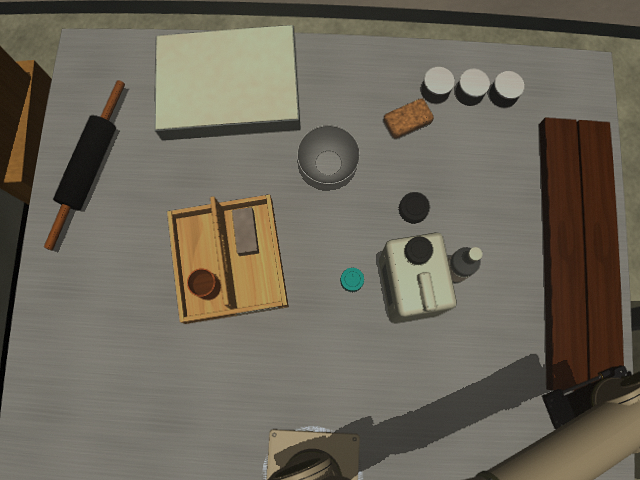

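The canister stands at top-view (420,275) with its cap at (419,249), handle towards the robot and the bottle at (467,260). The larger black cap at (414,207) and the turquoise one are decoys. In the tote, the stone is in the right bay at its far end, so the near half of that bay (~(258,285)) is free. The jar is in the left bay at (203,284).

```bash
cat > h.py <<'E'
import numpy as np, cv2
from bench import r, optics
def K(c):
    f=240/np.tan(np.radians(c["vfov"]/2)); return np.array([[f,0,c["cx"]],[0,f,c["cy"]],[0,0,1.]])
def ray(c,uv):
    p=cv2.undistortPoints(np.array([[uv]],float),K(c),c["D"])[0,0]
    R=cv2.Rodrigues(c["rvec"])[0]; return -R.T@c["tvec"], R.T@np.array([p[0],p[1],1])
def onz(c,uv,z):
    o,d=ray(c,uv); return o+d*(z-o[2])/d[2]
def proj(c,P): return cv2.projectPoints(np.array(P,float).reshape(-1,3),c["rvec"],c["tvec"],K(c),c["D"])[0][:,0]
def tri(c1,u1,c2,u2):
    o,d=ray(c1,u1);p,e=ray(c2,u2)
    s=np.linalg.lstsq(np.c_[d,-e],p-o,rcond=None)[0]; a=o+s[0]*d;b=p+s[1]*e
    return (a+b)/2,np.linalg.norm(a-b)
def blob(mask,box):
    x0,y0,x1,y1=box; m=np.zeros(mask.shape,np.uint8); m[y0:y1,x0:x1]=mask[y0:y1,x0:x1]
    k=max(cv2.findContours(m,cv2.RETR_EXTERNAL,cv2.CHAIN_APPROX_NONE)[0],key=cv2.contourArea)
    return cv2.convexHull(k)
E
python3 - <<'E'
from h import *
T=optics.camera("top");S=optics.camera("scene")
print(ray(T,(320,240))[0],ray(S,(320,240))[0])
u=[]
for c,b in((T,(400,232,440,268)),(S,(185,200,225,236))):
    g=c["pixels"].max(2); k=blob((g<60).astype(np.uint8),b); M=cv2.moments(k)
    uv=(M["m10"]/M["m00"],M["m01"]/M["m00"]); u.append(uv); print(uv,cv2.boundingRect(k),onz(c,uv,.235))
print(tri(T,u[0],S,u[1]))
im=T["pixels"][:,:,::-1]
a=cv2.resize(im[180:330,160:300],None,fx=4,fy=4,interpolation=2)[:600]
b=cv2.resize(im[225:330,375:490],None,fx=5,fy=5,interpolation=2)
cv2.imwrite("pics/tote.png",a);cv2.imwrite("pics/can.png",b)
E
```

```text
[ 0.26777485 -0.02683982  1.54889637] [ 1.41358569 -0.08943351  0.88460475]
(418.27657735522905, 250.19792566983577) (405, 237, 28, 28) [ 0.55029041 -0.22184533  0.235     ]
(204.35799207397622, 217.85667107001322) (189, 203, 32, 30) [ 0.55732491 -0.22261562  0.235     ]
(array([ 0.55131934, -0.22304479,  0.23037942]), np.float64(0.0010169584282938844))
```

View pics/tote.png

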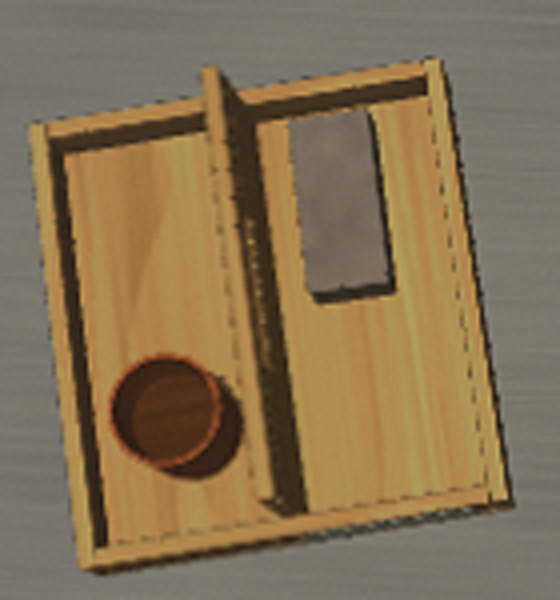

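View pics/can.png

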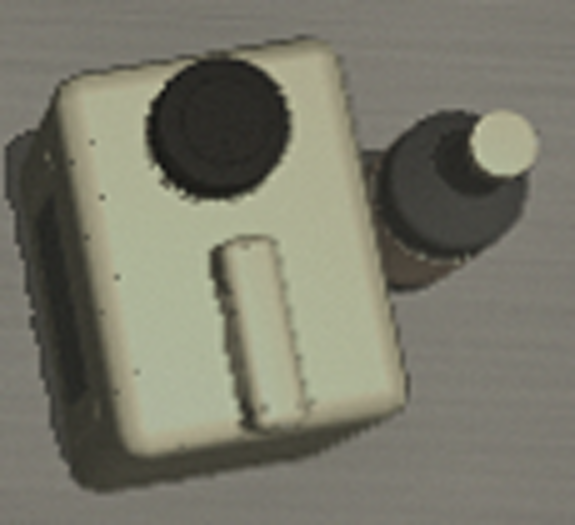

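The tote crop shows the rim corners at crop (33,125), (437,60), (512,503) and (85,570), with the stone's top spanning (290,115) to (395,290). The canister crop shows the cap centre at (218,121) and the handle running from (250,240) to (282,418).

Run:
```python
from h import *
T=optics.camera("top")
q=lambda u,v:(160+(u+.5)/4-.5,180+(v+.5)/4-.5)
p=lambda u,v:(375+(u+.5)/5-.5,225+(v+.5)/5-.5)
C=np.array([onz(T,q(*a),.058) for a in((33,125),(437,60),(512,503),(85,570))])
print("corners",C.round(4),[np.linalg.norm(C[i]-C[i-1]).round(4) for i in range(4)])
c=C.mean(0); d=(C[0]-C[3])+(C[1]-C[2]); th=np.arctan2(d[1],d[0]); e=(C[0]-C[1])+(C[3]-C[2]); print("tote",c,th,np.arctan2(e[1],e[0])-np.pi/2)
R=np.array([[np.cos(th),np.sin(th)],[-np.sin(th),np.cos(th)]])
for a in((290,115),(370,108),(395,290),(315,300)): print("stone",R@(onz(T,q(*a),.054)-c)[:2])
print("cap",onz(T,p(218,121),.249))
a,b=onz(T,p(250,240),.25),onz(T,p(282,418),.25); print("handle",a,b,np.linalg.norm(a-b),np.arctan2(*(b-a)[1::-1]))
s=(.065,-.067); print("target",c[:2]+R.T@np.array([-.07,-.067]))
print("botcap",onz(T,p(503,145),.235))
```

```text
corners [[0.6631 0.4198 0.058 ]
 [0.7203 0.1521 0.058 ]
 [0.4278 0.0835 0.058 ]
 [0.3702 0.355  0.058 ]] [np.float64(0.3), np.float64(0.2737), np.float64(0.3005), np.float64(0.2776)]
tote [0.54538835 0.25261619 0.058     ] 0.2240030738181626 0.20978223881655111
stone [ 0.12919031 -0.03412399]
stone [ 0.12449913 -0.08754065]
stone [-0.00071295 -0.08555153]
stone [ 0.00183133 -0.03279477]
cap [ 0.55052473 -0.21953918  0.249     ]
handle [ 0.49608884 -0.23484078  0.25      ] [ 0.41618133 -0.25056317  0.25      ] 0.08143956724061344 -2.947316942362784
target [0.49202023 0.1717407 ]
botcap [ 0.54866991 -0.35417476  0.235     ]
```

```bash
python3 -m pendant '[[-1,0,0,-0.2,0,0,0],[-1,0,0,-0.35,0,0,0],[-1,0.2,-0.1,-0.35,0,0,0],[-1,0.4,-0.2,-0.35,0,0,0],[-1,0.6,-0.3,-0.35,0,0,0],[-1,0.8,-0.4,-0.35,0,0,0],[-1,0.8,-0.4,-0.35,0,0,0]]' 20
cat > st.py <<'E'
from h import *
from scipy.spatial.transform import Rotation as Ro
import sys
s=r.read_state();R=Ro.from_quat(s["eef_rot"]).as_matrix();np.set_printoptions(precision=4,suppress=True)
print("t",s["time"],"p",s["ee_pos"],"closing deg",np.degrees(np.arctan2(R[1,1],R[0,1])).round(1),"tool z",R[:,2],"j",s["joint_positions"],"F",s["ft_force"],"w",s["width"],s["grip_force"])
if len(sys.argv)>3:
    d=np.array([float(a) for a in sys.argv[1:4]])-s["ee_pos"]; print("shift units",R.T@d/.3)
E
python3 st.py 0.551 -0.2215 0.32
```

```text
time: 1.12
ee_pos: [0.4158, -0.3732, 0.3418]
eef_rot: [0.981, 0.195, 0.001, -0.0]
ft_force: [0.4, -0.3, 0.8]
width: 0.0874
grip_force: 0.0
t 1.125 p [ 0.4158 -0.3732  0.3418] closing deg -67.5 tool z [ 0.0011  0.0007 -1.    ] j [ 0.8561  0.1627 -0.2364  1.4541  0.0368  1.5288 -0.5564] F [ 0.3552 -0.3028  0.7959] w 0.08737528984483861 0.0
shift units [ 0.6101 -0.2944  0.0735]
```

```bash
python3 -m pendant '[[-1,0.15,-0.07,0,0,0,0.085],[-1,0.3,-0.14,0,0,0,0.17],[-1,0.45,-0.22,0,0,0,0.26],[-1,0.61,-0.294,0.0,0,0,0.35],[-1,0.61,-0.294,0.04,0,0,0.43],[-1,0.61,-0.294,0.073,0,0,0.51],[-1,0.61,-0.294,0.073,0,0,0.51],[-1,0.61,-0.294,0.073,0,0,0.51]]'
python3 st.py 0.551 -0.2215 0.24
```

```text
time: 2.12
ee_pos: [0.5489, -0.227, 0.3201]
eef_rot: [0.943, -0.333, 0.0, 0.0]
ft_force: [-0.1, -0.5, 0.9]
width: 0.0869
grip_force: 0.0
t 2.125 p [ 0.5489 -0.227   0.3201] closing deg -128.9 tool z [ 0.0004 -0.0004 -1.    ] j [ 0.536   0.2482 -0.2726  1.4     0.0666  1.5019 -1.9823] F [-0.0822 -0.5162  0.9048] w 0.08687255366838814 0.0
shift units [-0.0063 -0.0187  0.2671]
```

```bash
python3 -m pendant '[[-1,0,0,0,0,0,0],[-1,0,0,0.1,0,0,0]]'
python3 st.py 0.551 -0.2215 0.24
```

```text
time: 2.38
ee_pos: [0.5501, -0.227, 0.2919]
eef_rot: [0.943, -0.334, 0.003, 0.0]
ft_force: [0.8, 0.3, -0.7]
width: 0.0873
grip_force: 0.0
t 2.375 p [ 0.5501 -0.227   0.2919] closing deg -129.0 tool z [ 0.0048 -0.0019 -1.    ] j [ 0.5382  0.2539 -0.2738  1.4512  0.0691  1.4408 -1.9868] F [ 0.7841  0.3394 -0.7256] w 0.08727141698000383 0.0
shift units [-0.01   -0.0157  0.173 ]
```

```bash
python3 -m pendant '[[-1,-0.01,-0.016,0,0,0,0],[-1,-0.01,-0.016,0.06,0,0,0],[-1,-0.01,-0.016,0.12,0,0,0],[-1,-0.01,-0.016,0.185,0,0,0],[-1,-0.01,-0.016,0.185,0,0,0]]'
python3 st.py 0.551 -0.2215 0.235
python3 - <<'E'
from h import *
im=optics.camera("scene")["pixels"][:,:,::-1];cv2.imwrite("pics/g1.png",cv2.resize(im[120:320,100:300],None,fx=3,fy=3,interpolation=2))
E
```

```text
time: 3.0
ee_pos: [0.5488, -0.2207, 0.2322]
eef_rot: [0.943, -0.334, -0.002, 0.0]
ft_force: [-0.4, -0.0, 0.3]
width: 0.0868
grip_force: 0.0
t 3.0 p [ 0.5488 -0.2207  0.2322] closing deg -129.0 tool z [-0.0029  0.001  -1.    ] j [ 0.5337  0.278  -0.2773  1.5462  0.0772  1.3313 -2.0041] F [-0.4089 -0.0315  0.2842] w 0.08683041487343858 0.0
shift units [ 0.0074 -0.0026 -0.0093]
```

View pics/g1.png

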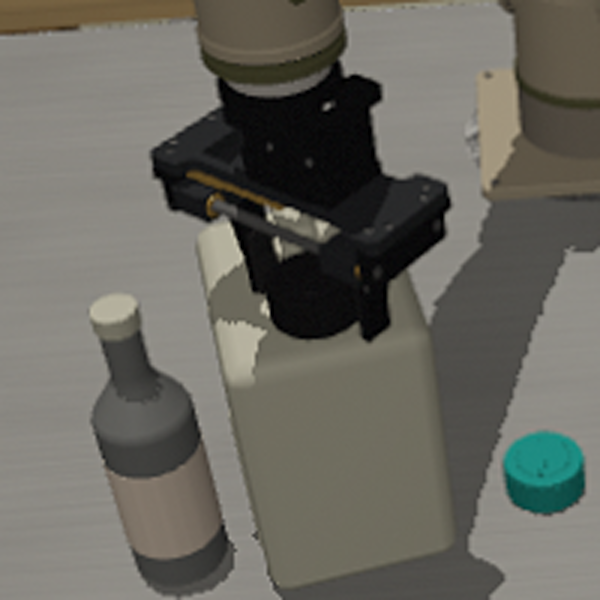

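The fingers straddle the cap and sit clear of the handle. Next I close them.

```bash
python3 -m pendant '[[-1,0.007,-0.002,-0.01,0,0,0],[1,0.007,-0.002,-0.01,0,0,0],[1,0.007,-0.002,-0.01,0,0,0],[1,0.007,-0.002,-0.01,0,0,0],[1,0.007,-0.002,-0.01,0,0,0],[1,0.007,-0.002,-0.01,0,0,0]]' 20
python3 st.py
```

```text
time: 3.8
ee_pos: [0.5517, -0.2217, 0.2372]
eef_rot: [0.943, -0.334, 0.0, 0.0]
ft_force: [0.5, -0.1, 1.1]
width: 0.0612
grip_force: 20.0
t 3.8 p [ 0.5517 -0.2217  0.2372] closing deg -129.0 tool z [ 0.0001 -0.0001 -1.    ] j [ 0.5327  0.2796 -0.2771  1.5337  0.0777  1.339  -2.0042] F [ 0.5184 -0.0973  1.0847] w 0.0612354142789464 20.000029394595913
```

```bash
python3 -m pendant '[[1,0,0,-0.001,0,0,-0.083],[1,0,0,-0.002,0,0,-0.167],[1,0,0,-0.003,0,0,-0.25],[1,0,0,-0.0045,0,0,-0.333],[1,0,0,-0.0055,0,0,-0.417],[1,0,0,-0.0065,0,0,-0.5],[1,0,0,-0.008,0,0,-0.583],[1,0,0,-0.009,0,0,-0.667]]'
python3 st.py
```

```text
time: 4.8
ee_pos: [0.5516, -0.2218, 0.2397]
eef_rot: [0.936, 0.353, -0.0, 0.0]
ft_force: [-0.9, -0.3, -0.9]
width: 0.0608
grip_force: 20.0
t 4.8 p [ 0.5516 -0.2218  0.2397] closing deg -48.7 tool z [-0.0002 -0.0001 -1.    ] j [ 0.67    0.2975 -0.4481  1.5221  0.1306  1.3519 -0.6389] F [-0.8881 -0.275  -0.8662] w 0.060805111163402384 19.99524766099057
```

```bash
python3 -m pendant '[[1,0,0,-0.001,0,0,-0.083],[1,0,0,-0.002,0,0,-0.167],[1,0,0,-0.003,0,0,-0.25],[1,0,0,-0.0045,0,0,-0.333],[1,0,0,-0.0055,0,0,-0.417],[1,0,0,-0.0065,0,0,-0.5],[1,0,0,-0.008,0,0,-0.583],[1,0,0,-0.009,0,0,-0.667]]'
python3 -m pendant '[[1,0,0,-0.001,0,0,-0.083],[1,0,0,-0.002,0,0,-0.167],[1,0,0,-0.003,0,0,-0.25],[1,0,0,-0.0045,0,0,-0.333],[1,0,0,-0.0055,0,0,-0.417],[1,0,0,-0.0065,0,0,-0.5],[1,0,0,-0.008,0,0,-0.583],[1,0,0,-0.009,0,0,-0.667]]'
python3 st.py
```

```text
time: 5.8
ee_pos: [0.5523, -0.2231, 0.2429]
eef_rot: [0.49, 0.872, -0.0, 0.001]
ft_force: [3.7, -3.6, -0.6]
width: 0.0612
grip_force: 20.0
time: 6.8
ee_pos: [0.5528, -0.2223, 0.2457]
eef_rot: [-0.186, 0.983, -0.001, 0.001]
ft_force: [6.2, -2.2, -0.1]
width: 0.0609
grip_force: 20.0
t 6.8 p [ 0.5528 -0.2223  0.2457] closing deg 111.4 tool z [ 0.003  -0.0009 -1.    ] j [ 0.9688  0.3766 -0.8484  1.497   0.2846  1.3928  2.0497] F [ 6.2187 -2.1743 -0.0637] w 0.060892784620089846 19.994628887397994
```

```bash
python3 -m pendant '[[-1,0,0,0,0,0,0],[-1,0,0,0,0,0,0],[-1,0,0,0,0,0,0],[-1,0,0,-0.07,0,0,0],[-1,0,0,-0.16,0,0,0.083],[-1,0,0,-0.16,0,0,0.167],[-1,0,0,-0.16,0,0,0.25],[-1,0,0,-0.16,0,0,0.333]]' 
python3 -m pendant '[[-1,0,0,0,0,0,0.083],[-1,0,0,0,0,0,0.167],[-1,0,0,0,0,0,0.25],[-1,0,0,0,0,0,0.333],[-1,0,0,0,0,0,0.417],[-1,0,0,0,0,0,0.5],[-1,0,0,0,0,0,0.583],[-1,0,0,0,0,0,0.667]]'
python3 -m pendant '[[-1,0,0,0,0,0,0.083],[-1,0,0,0,0,0,0.167],[-1,0,0,0,0,0,0.25],[-1,0,0,0,0,0,0.333],[-1,0,0,0,0,0,0.417],[-1,0,0,0,0,0,0.5],[-1,0,0,0,0,0,0.583],[-1,0,0,0,0,0,0.667]]'
python3 -m pendant '[[-1,0,0,0,0,0,0.083],[-1,0,0,0,0,0,0.167],[-1,0,0,0,0,0,0.25],[-1,0,0,0,0,0,0.333],[-1,0,0,0,0,0,0.333],[-1,0,0,0,0,0,0.333]]'
python3 st.py 0.552 -0.222 0.2457
python3 - <<'E'
from h import *
u=[]
for n,b in(("top",(400,228,440,264)),("scene",(185,195,225,234))):
    c=optics.camera(n);im=c["pixels"][:,:,::-1];cv2.imwrite(f"pics/r{n}.png",cv2.resize(im[b[1]-60:b[3]+40,b[0]-60:b[2]+60],None,fx=4,fy=4,interpolation=2))
E
```

```text
time: 7.8
ee_pos: [0.5516, -0.2216, 0.2933]
eef_rot: [0.167, 0.986, -0.0, -0.0]
ft_force: [-0.8, 0.0, 0.6]
width: 0.0868
grip_force: 0.0
time: 8.8
ee_pos: [0.5516, -0.2215, 0.2932]
eef_rot: [0.762, 0.647, -0.0, -0.0]
ft_force: [0.0, -0.1, 0.0]
width: 0.087
grip_force: 0.0
time: 9.8
ee_pos: [0.5516, -0.2215, 0.2933]
eef_rot: [1.0, 0.006, -0.0, 0.0]
ft_force: [1.1, 0.1, -0.2]
width: 0.0868
grip_force: 0.0
time: 10.55
ee_pos: [0.5517, -0.2216, 0.2932]
eef_rot: [0.943, -0.331, -0.0, 0.0]
ft_force: [-0.0, -0.1, 0.2]
width: 0.0868
grip_force: 0.0
t 10.55 p [ 0.5517 -0.2216  0.2932] closing deg -128.7 tool z [-0. -0. -1.] j [ 0.5554  0.2591 -0.3077  1.4442  0.0783  1.4504 -1.9984] F [-0.0466 -0.0585  0.2486] w 0.08684453726222155 0.0
shift units [0.0018 0.0005 0.1585]
```

View pics/rscene.png

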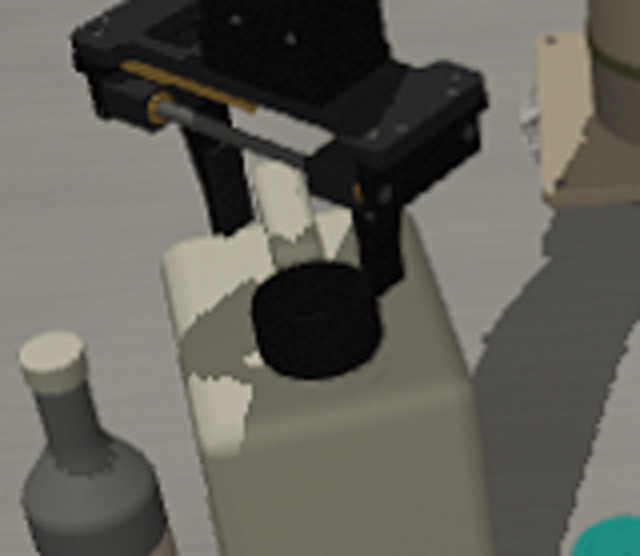

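The cap has risen visibly (centre ~(204,215) in the scene view) and the canister hasn't moved. Next is the regrasp and second stroke.

```bash
python3 -m pendant '[[-1,0.001,0,0.08,0,0,0],[-1,0.001,0,0.16,0,0,0],[-1,0.001,0,0.16,0,0,0],[1,0.001,0,0.16,0,0,0],[1,0.001,0,0.16,0,0,0],[1,0.001,0,0.16,0,0,0],[1,0.001,0,0.16,0,0,0],[1,0.001,0,0.16,0,0,0]]' 25
python3 -m pendant '[[1,0,0,-0.001,0,0,-0.083],[1,0,0,-0.002,0,0,-0.167],[1,0,0,-0.003,0,0,-0.25],[1,0,0,-0.0045,0,0,-0.333],[1,0,0,-0.0055,0,0,-0.417],[1,0,0,-0.0065,0,0,-0.5],[1,0,0,-0.008,0,0,-0.583],[1,0,0,-0.009,0,0,-0.667]]'
python3 st.py
```

```text
time: 11.65
ee_pos: [0.5522, -0.222, 0.2459]
eef_rot: [0.943, -0.333, 0.0, 0.0]
ft_force: [-0.3, 0.3, 4.5]
width: 0.0612
grip_force: 25.0
time: 12.65
ee_pos: [0.5521, -0.2224, 0.2485]
eef_rot: [0.935, 0.354, 0.0, 0.001]
ft_force: [0.3, -0.5, 3.9]
width: 0.061
grip_force: 25.0
t 12.65 p [ 0.5521 -0.2224  0.2485] closing deg -48.6 tool z [ 0.001 -0.001 -1.   ] j [ 0.6942  0.2977 -0.4787  1.5071  0.1391  1.3693 -0.6421] F [ 0.2901 -0.5098  3.9387] w 0.06102967738543358 25.00687345355802
```

```bash
python3 -m pendant '[[1,0,0,-0.001,0,0,-0.083],[1,0,0,-0.002,0,0,-0.167],[1,0,0,-0.003,0,0,-0.25],[1,0,0,-0.0045,0,0,-0.333],[1,0,0,-0.0055,0,0,-0.417],[1,0,0,-0.0065,0,0,-0.5],[1,0,0,-0.008,0,0,-0.583],[1,0,0,-0.009,0,0,-0.667]]'
python3 -m pendant '[[1,0,0,-0.001,0,0,-0.083],[1,0,0,-0.002,0,0,-0.167],[1,0,0,-0.003,0,0,-0.25],[1,0,0,-0.0045,0,0,-0.333],[1,0,0,-0.0055,0,0,-0.417],[1,0,0,-0.0065,0,0,-0.5],[1,0,0,-0.008,0,0,-0.583],[1,0,0,-0.009,0,0,-0.667]]'
python3 -m pendant '[[1,0,0,-0.002,0,0,-0.07],[1,0,0,-0.002,0,0,-0.14],[1,0,0,-0.004,0,0,-0.18],[1,0,0,-0.008,0,0,-0.18]]'
python3 st.py
```

```text
time: 13.65
ee_pos: [0.5526, -0.2223, 0.2513]
eef_rot: [0.489, 0.872, 0.0, 0.001]
ft_force: [2.1, -1.2, 2.1]
width: 0.0614
grip_force: 25.0
time: 14.65
ee_pos: [0.5527, -0.2213, 0.2539]
eef_rot: [-0.187, 0.982, 0.0, 0.001]
ft_force: [1.0, 1.3, 1.7]
width: 0.0613
grip_force: 25.0
time: 15.15
ee_pos: [0.5518, -0.2219, 0.2555]
eef_rot: [-0.365, 0.931, 0.0, -0.0]
ft_force: [-0.6, -0.8, -0.8]
width: 0.0612
grip_force: 25.0
t 15.15 p [ 0.5518 -0.2219  0.2555] closing deg 132.8 tool z [-0.0004  0.0003 -1.    ] j [ 1.0345  0.403  -0.9493  1.4786  0.3278  1.428   2.394 ] F [-0.5806 -0.8283 -0.8109] w 0.061212333577736894 25.003606321575464
```

Total turn is now about 500°, with forces near zero. I lift gently and watch the force.

```bash
python3 -m pendant '[[1,0,0,-0.01,0,0,0],[1,0,0,-0.02,0,0,0],[1,0,0,-0.03,0,0,0]]'
python3 st.py
```

```text
time: 15.52
ee_pos: [0.5519, -0.2219, 0.265]
eef_rot: [-0.365, 0.931, -0.0, -0.0]
ft_force: [-0.1, -0.3, 0.3]
width: 0.061
grip_force: 25.0
t 15.525 p [ 0.5519 -0.2219  0.265 ] closing deg 132.8 tool z [ 0.0001 -0.0003 -1.    ] j [ 1.0342  0.3976 -0.951   1.4641  0.3236  1.4449  2.3973] F [-0.0978 -0.3172  0.33  ] w 0.061020263978888725 25.00434643323361
```

```bash
python3 -m pendant '[[1,0,0,-0.1,0,0,0],[1,0,0,-0.2,0,0,0],[1,0,0,-0.3,0,0,0],[1,0,0,-0.3,0,0,0.08],[1,0,0,-0.3,0,0,0.16],[1,0,0,-0.3,0,0,0.24],[1,0,0,-0.3,0,0,0.32],[1,0,0,-0.3,0,0,0.4]]'
python3 -m pendant '[[1,0,0,0,0,0,0.08],[1,0,0,0,0,0,0.16],[1,0,0,0,0,0,0.24],[1,0,0,0,0,0,0.32],[1,0,0,0,0,0,0.4],[1,0,0,0,0,0,0.48],[1,0,0,0,0,0,0.56],[1,0,0,0,0,0,0.6]]'
python3 st.py 0.4866 0.1711 0.36
```

```text
time: 16.52
ee_pos: [0.5519, -0.2218, 0.355]
eef_rot: [0.048, 0.999, -0.0, 0.0]
ft_force: [0.1, -0.7, -1.3]
width: 0.0612
grip_force: 25.0
time: 17.52
ee_pos: [0.552, -0.2217, 0.355]
eef_rot: [0.626, 0.78, -0.0, 0.0]
ft_force: [-0.5, 0.5, -0.6]
width: 0.0613
grip_force: 25.0
t 17.525 p [ 0.552  -0.2217  0.355 ] closing deg 12.6 tool z [ 0.0002 -0.0002 -1.    ] j [ 0.8057  0.2944 -0.6463  1.3137  0.1759  1.5899  0.4031] F [-0.488   0.5371 -0.5642] w 0.061288700619357435 25.002294923188355
shift units [ 1.3255  0.0722 -0.0171]
```

```bash
python3 -m pendant '[[1,0.12,0,0,0,0,0],[1,0.25,0,0,0,0,0],[1,0.4,0,0,0,0,0],[1,0.55,0.03,0,0,0,0],[1,0.7,0.04,0,0,0,0],[1,0.85,0.05,0,0,0,0],[1,0.95,0.06,0,0,0,0],[1,0.95,0.072,0,0,0,0]]'
python3 -m pendant '[[1,0.12,0,0,0,0,0],[1,0.25,0,0,0,0,0],[1,0.375,0,0,0,0,0],[1,0.375,0,0,0,0,0],[1,0.375,0,0,0,0,0]]'
python3 st.py 0.4866 0.1711 0.031
python3 - <<'E'
from h import *
im=optics.camera("top")["pixels"][:,:,::-1];cv2.imwrite("pics/p1.png",im[150:350,130:480])
E
```

```text
time: 18.52
ee_pos: [0.5093, 0.0637, 0.3554]
eef_rot: [0.622, 0.783, 0.0, 0.0]
ft_force: [0.6, 0.4, -0.5]
width: 0.0611
grip_force: 25.0
time: 19.15
ee_pos: [0.4855, 0.1692, 0.3546]
eef_rot: [0.624, 0.781, -0.0, 0.0]
ft_force: [0.2, -0.4, -1.0]
width: 0.061
grip_force: 25.0
t 19.15 p [0.4855 0.1692 0.3546] closing deg 12.7 tool z [-0.     -0.0005 -1.    ] j [ 0.4264  0.1297 -0.9269  1.5092  0.1041  1.5546 -0.2762] F [ 0.2441 -0.4419 -0.9822] w 0.06104972987476594 25.00403306003859
shift units [0.0059 0.0051 1.0788]
```

View pics/p1.png

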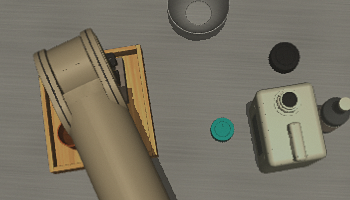

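The neck is open at crop (289,100), the canister is undisturbed, and the cap is in the gripper above the tote. Next I lower it.

```bash
python3 -m pendant '[[1,0.006,0.005,0.15,0,0,0],[1,0.006,0.005,0.3,0,0,0],[1,0.006,0.005,0.45,0,0,0],[1,0.006,0.005,0.6,0,0,0],[1,0.006,0.005,0.75,0,0,0],[1,0.006,0.005,0.9,0,0,0],[1,0.006,0.005,0.95,0,0,0],[1,0.006,0.005,0.95,0,0,0]]'
python3 -m pendant '[[1,0,0,0.04,0,0,0],[1,0,0,0.08,0,0,0],[1,0,0,0.1,0,0,0],[1,0,0,0.11,0,0,0]]'
python3 st.py 0.4866 0.1711 0.031
python3 - <<'E'
from h import *
im=optics.camera("scene")["pixels"][:,:,::-1];cv2.imwrite("pics/p2.png",cv2.resize(im[140:350,320:540],None,fx=2.8,fy=2.8,interpolation=2))
E
```

```text
time: 20.2
ee_pos: [0.4862, 0.172, 0.0698]
eef_rot: [0.624, 0.781, -0.0, -0.0]
ft_force: [0.5, -0.4, 0.3]
width: 0.0613
grip_force: 25.0
time: 20.7
ee_pos: [0.4859, 0.1726, 0.0364]
eef_rot: [0.624, 0.782, -0.0, -0.0]
ft_force: [-0.0, 0.9, -0.1]
width: 0.0612
grip_force: 25.0
t 20.7 p [0.4859 0.1726 0.0364] closing deg 12.8 tool z [-0.0002 -0.0001 -1.    ] j [ 0.2839  0.4387 -0.8285  1.9164  0.3932  0.9562 -0.5061] F [-0.0303  0.8671 -0.0688] w 0.061175929131063046 25.004225797687205
shift units [-0.0054  0.0012  0.0181]
```

View pics/p2.png

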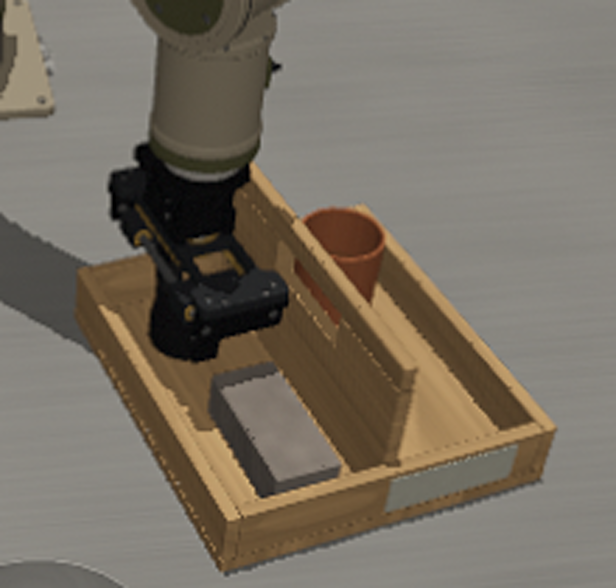

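The cap is just above the bay floor at crop (185,335), behind the stone. I lower it in 1 mm steps until it touches.

```bash
for i in 1; do python3 -m pendant '[[1,0,0,0.004,0,0,0],[1,0,0,0.008,0,0,0],[1,0,0,0.012,0,0,0]]'; python3 -m pendant '[[1,0,0,0.003,0,0,0],[1,0,0,0.003,0,0,0]]'; python3 -m pendant '[[1,0,0,0.003,0,0,0],[1,0,0,0.003,0,0,0]]'; done
```

```text
time: 21.12
ee_pos: [0.4861, 0.1726, 0.0332]
eef_rot: [0.624, 0.782, 0.0, 0.0]
ft_force: [-0.2, -0.3, -0.5]
width: 0.0611
grip_force: 25.0
time: 21.38
ee_pos: [0.486, 0.1726, 0.0322]
eef_rot: [0.624, 0.782, -0.0, 0.0]
ft_force: [0.3, 0.4, -0.6]
width: 0.0608
grip_force: 25.0
time: 21.62
ee_pos: [0.4861, 0.1726, 0.0318]
eef_rot: [0.624, 0.782, -0.0, 0.0]
ft_force: [-3.6, -1.9, 7.2]
width: 0.0613
grip_force: 25.0
```

Contact (7 N) at TCP z = 0.0318. I open partway and lift away.

```bash
python3 -m pendant '[[-0.72,0,0,0,0,0,0],[-0.72,0,0,0,0,0,0],[-0.72,0,0,0,0,0,0],[-0.72,0,0,0,0,0,0]]'
python3 -m pendant '[[-0.72,0,0,-0.04,0,0,0],[-0.72,0,0,-0.12,0,0,0],[-0.72,0,0,-0.3,0,0,0],[-0.72,0,0,-0.45,0,0,0],[-0.72,0,0,-0.6,0,0,0],[-0.72,0,0,-0.75,0,0,0],[-0.72,0,0,-0.9,0,0,0],[-0.72,0,0,-0.95,0,0,0]]'
python3 -m pendant '[[-0.72,-0.2,0,0,0,0,0],[-0.72,-0.4,0,0,0,0,0],[-0.72,-0.6,0,0,0,0,0],[-0.72,-0.8,0,0,0,0,0],[-0.72,-0.8,0,0,0,0,0],[-0.72,-0.8,0,0,0,0,0]]'
python3 - <<'E'
from h import *
a=optics.camera("scene")["pixels"][100:340,120:540,::-1];b=optics.camera("top")["pixels"][170:340,150:500,::-1]
b=cv2.resize(b,(420,204));cv2.imwrite("pics/f.png",cv2.resize(np.vstack([a,b]),None,fx=1.35,fy=1.35))
E
```

```text
time: 22.12
ee_pos: [0.486, 0.1726, 0.0313]
eef_rot: [0.624, 0.782, -0.0, -0.0]
ft_force: [0.9, -0.9, -0.3]
width: 0.0744
grip_force: 0.0
time: 23.12
ee_pos: [0.4864, 0.1735, 0.3197]
eef_rot: [0.624, 0.782, 0.002, 0.001]
ft_force: [0.1, -0.6, -0.1]
width: 0.075
grip_force: 0.0
time: 23.88
ee_pos: [0.5389, -0.0606, 0.3161]
eef_rot: [0.624, 0.782, 0.0, -0.0]
ft_force: [-0.4, 1.2, -0.4]
width: 0.0747
grip_force: 0.0
```

View pics/f.png

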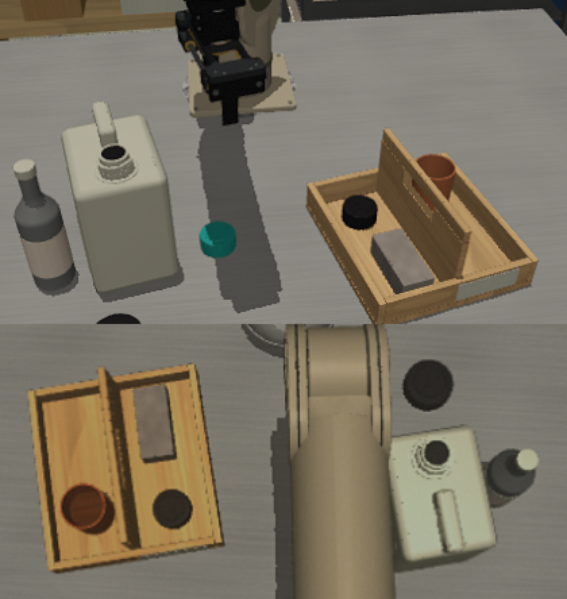

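The cap lies flat in the bay, at (360,212) in the scene part and (172,508) in the top part. The canister, bottle, stone and jar are undisturbed, and the gripper is clear.

```bash
python3 -c "
from bench import r
print(r.close_job())"
```

```text
the job is handed in; nothing more can be done
None
```

The cap is unscrewed and standing open side down on the floor of the tote's stone bay, with the canister, bottle, stone and jar all where they were; the job was handed in at about 24 s and returned no verdict.

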